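# Open the plate rotator's hood and load the plate carrier

## Robot

A 7-joint arm with a two-finger parallel gripper is mounted at the origin on a cart in front of the work surface, level with it; the furniture and walls round the work are solid. World frame = base frame: x ahead of the robot, y to its left, z up, the work surface at z = 0. Lengths are in m, angles in rad, forces in N, time in s.
With the tool pointing down it reaches from about 0.4 to 0.9 m from the base axis. Payload 5.6 kg.
Tool frame: the origin (TCP) lies midway between the tips of the shut fingers; the grasp point (between the pads) lies 19 mm behind it; y points along the fingers, z is the direction in which the jaws open and shut, and the axes are right-handed (so a half turn about y gives the same grasp; the last joint's range is limited). The gripper opens to 92 mm and grips with 3 to 60 N. Pads are 20 mm wide; open, the fingers measure 128 mm over their backs; the gripper's body (75 mm by 189 mm) begins 69 mm behind the grasp point.
Start: joints at [1.165, 0.468, -0.012, 1.603, 0.006, 1.071, -0.056], TCP at [0.231, -0.608, 0.215] pointing down, gripper open.
Joint ranges: [-2.53, 2.53], [-0.31, 2.02], [-1.57, 1.55], [0.28, 2.44], [-1.29, 4.43], [0.15, 1.84], [-2.92, 2.92]. Speed limits (rad/s): [2.57, 2.57, 3.14, 3.14, 3.14, 3.14, 3.14].

## Interface

Orientations are given as a 3x3 rotation matrix whose columns are the frame's x, y, z axes.
In Python, from station import env, effector, solver, viewer, workorder, search_frame, tip_of gives the robot as it stands. Calls block until the motion is done:
- env.reach(position, orientation): joint-space move of the TCP to a pose.
- env.movel(position, frame=None, rate=0.15): straight line of the TCP; frame=None keeps the orientation; rate is the mean speed in m/s.
- env.goto_joints(angles): joint-space move.
- effector.release() and effector.grasp(squeeze=None): open the fingers fully, or close them until they stop; squeeze is the grip in N (None keeps the last).
- env.pause(seconds).
- solver.inverse_kinematics(position, orientation): joint angles nearest the present ones, or None.
- env.sense(): the state.
- viewer.read_camera(name): name is "scene" or "top" or "wrist"; returns (picture, depth): 400x640x3 uint8, red, green, blue; 400x640 float32, m along the optical axis (not along the pixel's ray), 0 where there is no reading.
- viewer.camera_info(name): a dict with "intrinsics" (3x3 intrinsics, pixels), "dist_coeffs" ([k1, k2, p1, p2, k3] as OpenCV has them; the pictures are not rectified), "eye" and "rotation" of the camera in the world; the wrist camera has in their place "T_tool_cam" (4x4, takes a point from camera to tool coordinates, whose origin is the TCP and whose axes are the tool frame's). Camera axes: x right, y up, looking along -z (the intrinsics and any distortion apply to the point x, -y, -z); pixel columns grow to the right and rows downward; lengths in m; the calibration is good to about 2 mm. A picture is of the moment at which its call begins: read the wrist's pose just before it. camera_info takes no time and is no camera call.
A pose or a line that the arm cannot do raises env.PlanningError and nothing moves.
- workorder.finish_job(): hands the job in, once; it reports no verdict.
Trained networks look in the newest picture that a camera, given by its name, has taken for a name from the list of things; names that differ only in an ending like _2 or _b are one class to them, and where a whole thing is asked for, a point or a joint stands for the part that bears it (a point fixed in the world has none). Each returns a list of dicts, best first, with "score" (0 to 1); they miss things now and then, are a little off and sometimes report something else, mostly with a low value. They report only what shows in the picture. A call takes as long as a camera call. They do not tell look-alikes from the thing itself.
- search_frame(camera, name): "at" ([x, y, z] in m, in world coordinates, good to about 4 mm: the middle of the surface that is visible of it).
- tip_of(camera, name): "at" ([x, y, z] in m, in world coordinates, good to about 4 mm: a listed point, or the origin of a listed thing).
The state is a dict: "t": time; "joint_positions": joint angles; "joint_velocities": joint speeds; "tau": joint torques, N m; "ee_pos": TCP position; "tcp_rot": TCP orientation; "wrist_force": force on the tool from outside, world axes, zero at the start; "moment": the same for the moment, N m; "gripper_width": finger opening in m.
Only numpy, scipy, OpenCV 4.12 (cv2) and the standard library are available. Lean on these libraries where they do the work, as an engineer would, in place of code of your own. Each camera call takes 0.05 s, during which the arm holds its last target.

## Task

Get the bench plate rotator ready for filling: lift its hood by the black bar past the point where its springs take over, so that it stays wide open by itself. Then load the white plate carrier into the pocket of the platform: tilt its far edge in under the steel retaining lip and lower it until it lies fully down and flat, and let go. Leave the dropper bottle, the dark vial, the single brown bottle in front of the tip baskets and the bench timer where they are.

Things in the scene. Friction and masses are not known exactly. Their poses are not given: they have to be found in the camera images.
- rotator: Bench plate rotator, fixed: white chassis 200 x 150 x 50 mm, display and knob on its front (-x side), clear hood on top. Origin: under the platform's centre, on the worktop; x points from the front to the hood's hinge at the back, y to the left, z up. Its sides carry the hood's springs out to 88 mm either side of the middle.
- pocket (a point): Centre of the pocket's floor on the grey platform under the hood, 62 mm above the worktop; axes as the rotator's. The pocket is 104.5 mm (x) by 71 mm (y). Front and side walls 5 mm thick stand 8 mm above its floor. At the back the wall is 11 mm high and carries a steel lip, 4 mm thick, that overhangs the whole rear edge of the pocket by 10 mm; the gap under the lip is 11 mm high (from 42 to 52 mm behind the centre).
- hood (a joint): Angle of the hood about its hinge: 0 closed, 1.9 rad (109 degrees) at its open stop, leaning back. Two side springs hold it shut; lifting at the bar takes about 6 N at first and gets lighter. The springs and weight together pull it shut below about 1.05 rad and pull it open by themselves beyond that; let go past 1.2 rad, it swings by itself to the stop, damped, within half a second, and stays there.
- hood_hinge (a point): Point on the hood's hinge axis (parallel to the rotator's y), mid-width: 75 mm behind and 66 mm above the rotator's origin.
- hood_handle (a point): Middle of the hood's black round bar handle: 10 mm thick, 68 mm of straight bar along y, held 36 mm in front of the hood's front wall (31 mm free between them). Closed, it lies 186 mm in front of and 34 mm above the hinge axis (100 mm above the worktop); the hood's top is 116 mm above the worktop. It turns with the hood.
- carrier: White plate carrier, loose, 0.12 kg: flat plate 100 mm (x) by 66 mm (y), 7 mm thick, with six shallow round wells and in the middle an upright grip fin 36 mm long (x), 12 mm thick (y), from the plate's top up to 36 mm above its underside. Origin: centre of the underside; z up. The same either way round (half turn about z).
- carrier_grip (a point): Middle of the carrier's grip fin, 24 mm above the carrier's underside; the fin's flat faces look to the carrier's +y and -y.
- dropper: Small pale dropper bottle with white cap, 25 mm across, 66 mm tall, standing at the right of the rotator; origin under its centre. Bystander.
- vial_dark: Small dark vial with white cap, 33 mm across, 73 mm tall; origin under its centre. Bystander.
- bottle_a: Brown reagent bottle with screw cap, standing alone in front of the tip baskets (not one of the group at the back), 47 mm across, 98 mm tall; origin under its centre. Bystander.
- bench_timer: Flat bench timer 62 x 66 x 18 mm lying on the worktop; origin under its centre. Bystander.
Mind the look-alikes: they are no part of the job. There is more than one size of the carrier; the one meant has the size given above.

How it is judged:
By the outcome, as a careful person would: the job done as asked, in the order asked, and still so for the second after the job is handed in, with the robot touching nothing.
It also fails if it takes over 64 s, if anything falls off the work surface, if the arm or the gripper's body presses on something with over 40 N, if the wrist force passes 120 N, or if a joint passes its speed limit or range.

## Working session

There is one attempt and no reset: what is moved stays moved. The work goes in short steps, each a Python script; the robot and the scene stay as the last script left them, time stands still between calls to the robot, and variables do not carry over. Pictures are saved under pics/ and viewed, and the job is handed in when it is done.

```bash
ls; mkdir -p pics; python3 - <<'E'
from station import env, effector, solver, viewer, workorder, search_frame, tip_of
import cv2, numpy as np
s=env.sense(); print(s)
for c in ["scene","top","wrist"]:
    p,d=viewer.read_camera(c); cv2.imwrite(f"pics/a_{c}.png",p[:,:,::-1]); np.save(f"/tmp/{c}_d.npy",d)
    print(c,viewer.camera_info(c))
    if c!="wrist":
        for n in ["rotator","pocket","hood","hood_hinge","hood_handle","carrier","carrier_grip","dropper","vial_dark","bottle_a","bench_timer"]:
            try: print(n,"S",[(np.round(r["at"],3).tolist(),round(r["score"],2)) for r in search_frame(c,n)], "T",[(np.round(r["at"],3).tolist(),round(r["score"],2)) for r in tip_of(c,n)])
            except Exception as e: print(n,e)
print(env.sense()["t"])
E
```

```text
pics
{'t': 0.0, 'joint_positions': array([ 1.16496537,  0.46838244, -0.01158549,  1.60360422,  0.00599246,
        1.07139166, -0.0562999 ]), 'joint_velocities': array([ 4.58146892e-04, -5.65260814e-04, -5.19986040e-04,  1.74292411e-03,
        8.80271560e-05, -5.30703118e-04, -8.36036660e-04]), 'tau': array([-9.11656225e-04, -5.20578933e+01, -1.24806372e-02, -2.43753648e+01,
       -5.65794809e-02,  1.71482546e-02,  1.53202745e-04]), 'ee_pos': array([ 0.23042246, -0.60717384,  0.21364495]), 'tcp_rot': array([[-9.34925230e-01, -7.35773941e-04,  3.54844011e-01],
       [-3.54844752e-01,  1.58927446e-03, -9.34923888e-01],
       [ 1.23948111e-04, -9.99998466e-01, -1.74693831e-03]]), 'wrist_force': array([-0.25599489, -0.6837307 , -0.12469685]), 'moment': array([-0.01700536, -0.03775044, -0.00776565]), 'gripper_width': 0.09168390368333967}
scene {'intrinsics': array([[389.71667427,   0.        , 316.69134799],
       [  0.        , 389.71667427, 194.79328296],
       [  0.        ,   0.        ,   1.        ]]), 'dist_coeffs': array([-0.0311591,  0.       ,  0.       ,  0.       ,  0.  
[... 2997 characters left out ...]
)]
bench_timer S [([0.538, -0.4, 0.02], 0.86)] T [([0.541, -0.402, 0.0], 0.57)]
wrist {'intrinsics': array([[325.98176084,   0.        , 319.17212645],
       [  0.        , 325.98176084, 194.24434801],
       [  0.        ,   0.        ,   1.        ]]), 'dist_coeffs': array([0.00958471, 0.        , 0.        , 0.        , 0.        ]), 'T_tool_cam': array([[ 6.27975123e-04, -9.59663924e-01, -2.81148997e-01,
        -8.00976973e-02],
       [ 4.66344965e-04,  2.81149303e-01, -9.59663927e-01,
        -1.70735765e-01],
       [ 9.99999694e-01,  4.71532654e-04,  6.24089207e-04,
         2.13962221e-05],
       [ 0.00000000e+00,  0.00000000e+00,  0.00000000e+00,
         1.00000000e+00]])}
2.25
```

View pics/a_scene.png

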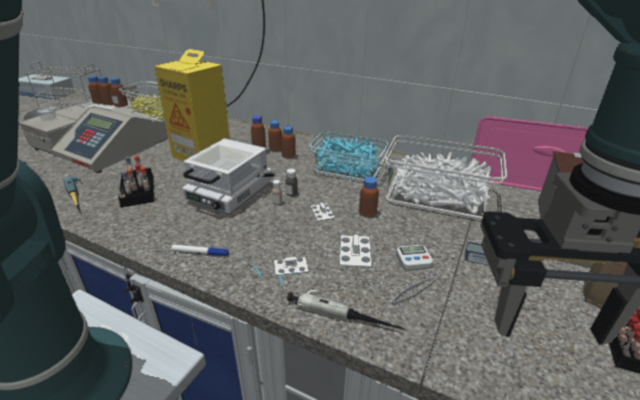

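View pics/a_top.png

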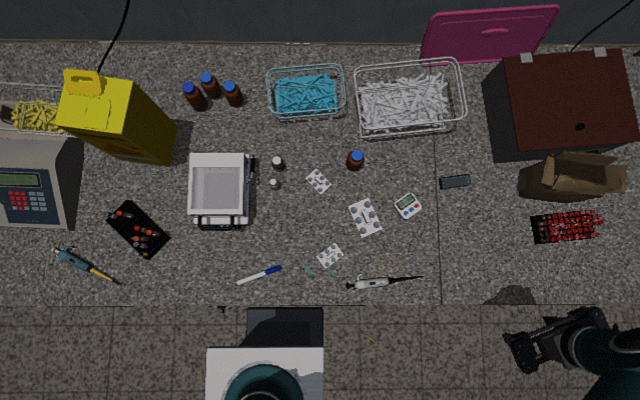

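The three carrier look-alikes in the top view are at px (318,180), (365,217) and (330,256). The one at (365,217) looks largest, so I'll measure all three and check that one in a crop.

```bash
cat > h.py <<'E'
import numpy as np, cv2
from station import env, effector, solver, viewer, workorder, search_frame, tip_of
def rays(c,uv,pose=None):
    i=viewer.camera_info(c); uv=np.asarray(uv,float).reshape(-1,1,2)
    n=cv2.undistortPoints(uv,i["intrinsics"],i["dist_coeffs"])[:,0]
    d=np.c_[n[:,0],-n[:,1],-np.ones(len(n))]
    if pose is None: return i["eye"],d@i["rotation"].T
    p,R=pose; T=i["T_tool_cam"]; return p+R@T[:3,3], d@(R@T[:3,:3]).T
def onz(c,uv,z,pose=None):
    e,d=rays(c,uv,pose); return e+d*((z-e[2])/d[:,2])[:,None]
def pts(c,depth,pose=None):
    v,u=np.mgrid[0:400,0:640]; e,d=rays(c,np.c_[u.ravel(),v.ravel()],pose)
    P=e+d*depth.reshape(-1,1); return P.reshape(400,640,3)
def project(c,P,pose=None):
    i=viewer.camera_info(c); P=np.atleast_2d(P)
    if pose is None: e,R=i["eye"],i["rotation"]
    else:
        T=i["T_tool_cam"]; e=pose[0]+pose[1]@T[:3,3]; R=pose[1]@T[:3,:3]
    q=(P-e)@R; q=q*[1,-1,-1]
    return cv2.projectPoints(q.reshape(-1,1,3),np.zeros(3),np.zeros(3),i["intrinsics"],i["dist_coeffs"])[0][:,0]
E
python3 - <<'E'
from h import *
d=np.load('/tmp/top_d.npy'); im=cv2.imread('pics/a_top.png')
P=pts("top",d)
g=cv2.cvtColor(im,cv2.COLOR_BGR2HSV)
m=((g[:,:,2]>165)&(g[:,:,1]<40)&(P[:,:,2]<0.05)).astype(np.uint8)
m=cv2.morphologyEx(m,cv2.MORPH_CLOSE,np.ones((5,5)))
n,l,st,ce=cv2.connectedComponentsWithStats(m)
for k in range(1,n):
    if st[k,4]>60:
        c=max(cv2.findContours((l==k).astype(np.uint8),0,2)[0],key=cv2.contourArea)[:,0]
        w=onz("top",c.astype(float),0.007)[:,:2].astype(np.float32)
        r=cv2.minAreaRect(w); print(ce[k],r, np.median(P[l==k],0))
a=cv2.resize(im[150:290,290:440],None,fx=4,fy=4,interpolation=cv2.INTER_CUBIC)
b=cv2.resize(im[130:250,170:300],None,fx=4,fy=4,interpolation=cv2.INTER_CUBIC)
cv2.imwrite('pics/b1.png',a);cv2.imwrite('pics/b2.png',b)
E
```

```text
[317.97328244 180.74427481] ((0.6121524572372437, -0.1453588455915451), (0.06261759996414185, 0.03952963650226593), 44.5168571472168) [ 0.61129957 -0.14466637  0.0057093 ]
[364.78158458 217.52248394] ((0.5057247281074524, -0.27823391556739807), (0.09682375192642212, 0.061264269053936005), 23.213150024414062) [ 0.50295929 -0.27620779  0.00835118]
[410.56281407 209.2361809 ] ((0.5306652188301086, -0.40986043214797974), (0.03545346483588219, 0.06055203080177307), 32.54030227661133) [ 0.52726303 -0.40950269  0.01766193]
[219.67948718 220.74358974] ((0.4961079955101013, 0.13517236709594727), (0.014284731820225716, 0.04812232032418251), 0.003792614210397005) [0.49007555 0.1263546  0.05116641]
[329.96428571 254.76785714] ((0.3977162837982178, -0.1773713231086731), (0.04040375351905823, 0.06314966082572937), 36.54750442504883) [ 0.3983574  -0.17842302  0.00564604]
[250.57352941 277.66176471] ((0.33585235476493835, 0.04332530498504639), (0.0070874071680009365, 0.0782032161951065), 19.754837036132812) [0.33693262 0.0408737  0.01542734]
[256.40543365 363.46046674] ((0.08488751947879791, 5.1662325859069824e-05), (0.12765075266361237, 0.3112300932407379), 0.6872364282608032) [0.1148819  0.04617796 0.00036454]
```

View pics/b1.png

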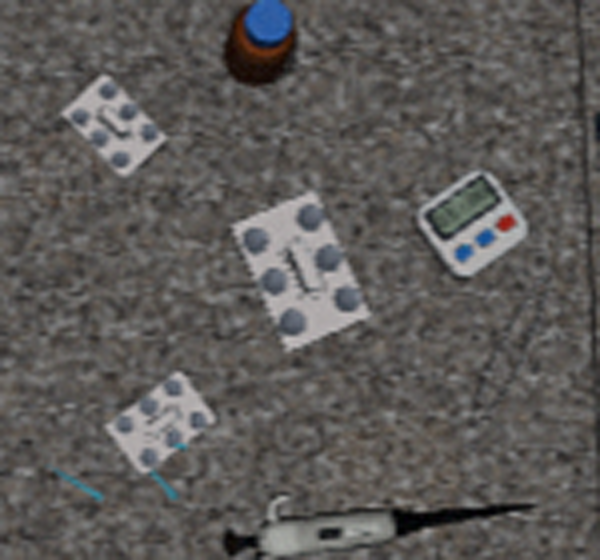

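View pics/b2.png

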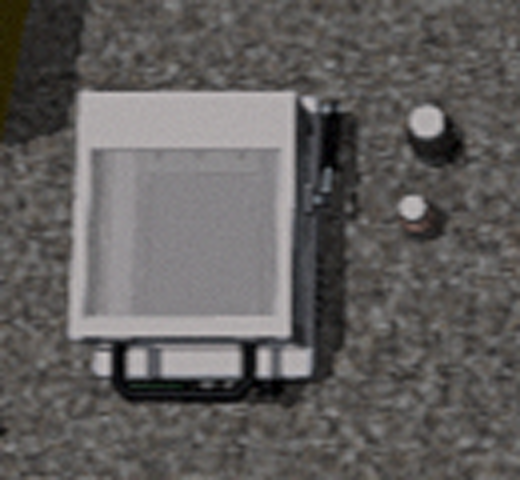

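The carrier at top px (365,217) measures about 97x61 mm, so it is the 100x66 one. The other two are about 63x40 mm. The crop shows a plate with six wells and a fin, and its long axis is at about 23° yaw. Next I'll take a closer look at the bar with the wrist camera.

```bash
python3 - <<'E'
from h import *
d=np.load('/tmp/top_d.npy'); P=pts("top",d)
reg=np.zeros((400,640),bool); reg[140:235,180:262]=1
m=reg&(P[:,:,2]>0.11)&(P[:,:,2]<0.125)
print(cv2.minAreaRect(P[m][:,:2].astype(np.float32)))
from scipy.spatial.transform import Rotation as Ro
for z in (1,-1):
    R=np.array([[0,-z,0],[0,0,-1],[z,0,0]]).T
    R=np.c_[[0,-z,0],[0,0,-1],[z,0,0]].astype(float); print(np.linalg.det(R))
    for p in ([.468,.122,.2],[.468,.122,.083],[.63,.12,.235],[.738,.12,.216]):
        print(z,p,solver.inverse_kinematics(np.array(p),R))
R=np.c_[[0,-1,0],[0,0,-1],[1,0,0]].astype(float)
for z in (1,-1):
  R=np.c_[[0,-z,0],[0,0,-1],[z,0,0]].astype(float)
  q=solver.inverse_kinematics(np.array([.468,.122,.22]),R)
  if q is not None: break
print("use",z)
env.reach(np.array([.468,.122,.22]),R)
s=env.sense(); p,dd=viewer.read_camera("wrist"); cv2.imwrite("pics/c1.png",p[:,:,::-1]); np.save("/tmp/c1.npy",dd); np.savez("/tmp/c1p.npz",p=s["ee_pos"],R=s["tcp_rot"])
print(s["t"],s["ee_pos"],s["joint_positions"])
for n in ["hood_handle","hood_hinge"]: print(n,[(np.round(r["at"],4),r["score"]) for r in tip_of("wrist",n)])
E
```

```text
((0.5744786858558655, 0.12325738370418549), (0.14503832161426544, 0.18215970695018768), 89.98206329345703)
1.0
1 [0.468, 0.122, 0.2] [ 0.51834741  0.38829686 -1.01025199  1.96735502  0.39187384  0.99660034
 -0.67730637]
1 [0.468, 0.122, 0.083] [ 0.40568634  0.580476   -0.90652964  2.05993845  0.64056207  0.80743858
 -0.88842809]
1 [0.63, 0.12, 0.235] [ 0.25712607  0.54500108 -0.71175176  1.56934301  0.37680628  1.16873789
 -0.53202926]
1 [0.738, 0.12, 0.216] [ 0.19911876  0.75306692 -0.71115443  1.28598791  0.48561332  1.27422346
 -0.51507724]
1.0
-1 [0.468, 0.122, 0.2] [ 0.68802253  0.56535022 -1.30313972  1.96068491  0.6177162   1.10179873
  2.26211988]
-1 [0.468, 0.122, 0.083] [ 0.63933588  0.89668062 -1.32707438  2.04946244  1.01852024  1.09859426
  1.95339018]
-1 [0.63, 0.12, 0.235] [ 0.54310048  0.85331007 -1.32600821  1.55175252  0.83575501  1.39991765
  2.29105152]
-1 [0.738, 0.12, 0.216] [ 0.41675474  1.04034662 -1.33432238  1.26847836  0.99604021  1.52849639
  2.36688351]
use 1
4.9583 [0.46840428 0.12107525 0.21987885] [ 0.51096519  0.3435735  -0.9847307   1.94684165  0.33460474  1.02525
 -0.62615107]
hood_handle [(array([0.4668, 0.1196, 0.1003]), 0.71)]
hood_hinge []
```

View pics/c1.png

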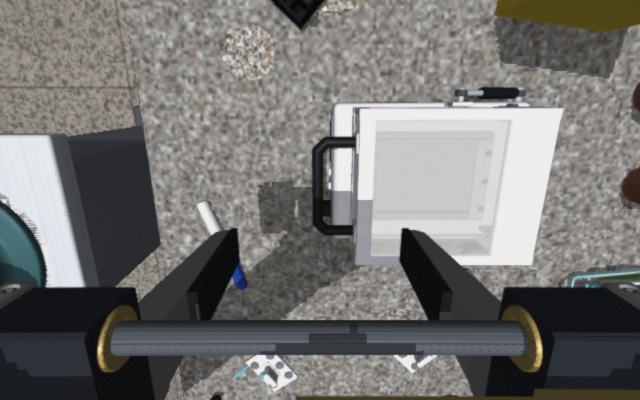

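The bar shows at column ~318, rows 140–232, with the hood square to the image. I'll measure it and then grip.

```bash
python3 - <<'E'
from h import *
im=cv2.imread("pics/c1.png").astype(int); f=np.load("/tmp/c1p.npz"); pose=(f["p"],f["R"]); d=np.load("/tmp/c1.npy"); P=pts("wrist",d,pose)
g=im.max(2)
for r in range(150,228,12):
    c=np.where(g[r,305:332]<60)[0]+305
    w=onz("wrist",[[c.min()-.5,r],[c.max()+.5,r]],.1,pose); print(r,c.min(),c.max(),w.mean(0).round(4),np.median(P[r,c],0).round(4))
# hood top edges
for r in range(120,260,20):
    x=P[r,:,:]; m=(x[:,2]>.108)&(x[:,2]<.124)&(np.arange(640)>340); print(r,x[m][:,0].min().round(4),x[m][:,0].max().round(4), np.median(x[m][:,2]).round(4))
for c in range(380,520,30):
    x=P[:270,c,:]; m=(x[:,2]>.108)&(x[:,2]<.124); print(c,x[m][:,1].min().round(4),x[m][:,1].max().round(4))
for c in [(314,140),(314,233),(324,140),(324,233)]: print(onz("wrist",[c],.1,pose).round(4))
E
```

```text
150 313 330 [0.471  0.1569 0.1   ] [0.4701 0.1577 0.1049]
162 312 322 [0.4669 0.1461 0.1   ] [0.467  0.147  0.1048]
174 313 323 [0.4678 0.135  0.1   ] [0.4678 0.1361 0.1049]
186 313 322 [0.4673 0.1237 0.1   ] [0.4673 0.1249 0.1047]
198 313 322 [0.4673 0.1121 0.1   ] [0.4673 0.1136 0.1048]
210 312 330 [0.4705 0.1003 0.1   ] [0.4705 0.1013 0.1028]
222 313 325 [0.4686 0.0882 0.1   ] [0.4686 0.0898 0.1042]
120 0.5019 0.6646 0.1171
140 0.5012 0.6642 0.117
160 0.5022 0.6653 0.1169
180 0.5024 0.6654 0.1168
200 0.5023 0.6655 0.1169
220 0.5026 0.6657 0.1168
240 0.5011 0.6659 0.1168
380 0.0521 0.1927
410 0.0879 0.1926
440 0.071 0.1925
470 0.0524 0.1924
500 0.0528 0.1931
[[0.4644 0.1658 0.1   ]]
[[0.4638 0.0769 0.1   ]]
[[0.4732 0.1658 0.1   ]]
[[0.4734 0.0769 0.1   ]]
```

The bar is at (0.4673, 0.1215, 0.100), yaw ≈ 0. Open fingers can't straddle the bar vertically, because the hood wall is only 36 mm behind it. So I'll push it up from below and in front with closed fingers, tool pitched forward, and follow the arc until the springs take over.

```bash
cat >> h.py <<'E'
HX,HZ,CY=.6533,.066,.1215
r0=np.hypot(.186,.034); f0=np.arctan2(.034,.186)
def Rp(p,s=1):
    a=np.array([np.sin(p),0,-np.cos(p)]); z=np.array([0,float(s),0]); return np.c_[np.cross(a,z),a,z]
def bar(th):
    f=f0+th; return np.array([HX-r0*np.cos(f),CY,HZ+r0*np.sin(f)])
def pp(th): return np.interp(th,[0,.5,1.35],[np.radians(P0),np.radians(P0),np.radians(12)])
P0=50
def tcp(th,h=.012,s=.025,p=None):
    p=pp(th) if p is None else p
    a=np.array([np.sin(p),0,-np.cos(p)]); n=np.array([np.cos(p),0,np.sin(p)])
    return bar(th)-n*(.005+h)+a*s, Rp(p)
E
python3 - <<'E'
import h
from h import *
for h.P0 in (60,55,50,45,40):
  for s in (1,-1):
    out=[]
    for th in (0,.3,.6,.9,1.2,1.35):
        t,_=tcp(th); out.append(solver.inverse_kinematics(t,Rp(h.pp(th),s)) is not None)
    p=np.radians(h.P0); a=np.array([np.sin(p),0,-np.cos(p)])
    t,_=tcp(0,h=.022); q=solver.inverse_kinematics(t-a*.07,Rp(p,s))
    print(h.P0,s,out,q)
E
```

```text
60 1 [False, False, False, True, True, True] None
60 -1 [False, False, False, True, True, True] None
55 1 [False, False, False, True, True, True] None
55 -1 [False, False, False, True, True, True] None
50 1 [False, False, True, True, True, True] None
50 -1 [False, False, False, True, True, True] None
45 1 [False, False, True, True, True, True] None
45 -1 [False, False, True, True, True, True] None
40 1 [False, False, True, True, True, True] None
40 -1 [False, False, True, True, True, True] None
```

```bash
python3 - <<'E'
import h
from h import *
for pd in (18,20,22,24):
    p=np.radians(pd)
    o=[]
    for th in np.arange(0,1.4,.15):
        t,R=tcp(th,h=.011,s=.022,p=p); q=solver.inverse_kinematics(t,R); o.append(int(q is not None))
    t,R=tcp(0,h=.011,s=.022,p=p)
    o2=[int(solver.inverse_kinematics(t+[-dx,0,dz],R) is not None) for dx,dz in ((.01,0),(.025,0),(.025,.04),(.025,.08),(.04,.08),(.03,.12))]
    print(pd,o,o2,t)
E
```

```text
18 [1, 1, 1, 1, 1, 1, 1, 1, 1, 1] [1, 1, 1, 1, 1, 1] [0.45888147 0.1215     0.07413248]
20 [1, 1, 1, 1, 1, 1, 1, 1, 1, 1] [1, 1, 1, 1, 1, 1] [0.45978936 0.1215     0.07385444]
22 [1, 1, 1, 1, 1, 1, 1, 1, 1, 1] [1, 1, 1, 1, 1, 1] [0.4607064  0.1215     0.07360825]
24 [1, 1, 1, 1, 1, 1, 1, 1, 1, 1] [1, 1, 1, 1, 1, 1] [0.46163148 0.1215     0.07339421]
```

```bash
python3 - <<'E'
from h import *
p=np.radians(22)
effector.grasp(10)
s=env.sense(); print(s["gripper_width"],s["t"],s["wrist_force"].round(1))
t,R=tcp(0,h=.011,s=.022,p=p)
env.reach(t+[-.03,0,.12],R); env.movel(t+[-.025,0,0],rate=.2)
print(env.sense()["wrist_force"].round(1),env.sense()["ee_pos"])
for dx in (.012,.006,.002):
    env.movel(t+[-dx,0,0],rate=.05); print(dx,env.sense()["wrist_force"].round(1))
s=env.sense();pic,_=viewer.read_camera("wrist"); cv2.imwrite("pics/d1.png",pic[:,:,::-1])
pic,_=viewer.read_camera("scene"); cv2.imwrite("pics/d2.png",cv2.resize(pic[110:260,130:330,::-1],None,fx=3.5,fy=3.5))
print(s["t"])
E
```

```text
0.00044065876409022856 6.45 [-0.1  0.8 -0.7]
[ 0.4 -0.3 -0.1] [0.43604783 0.12180182 0.07388052]
0.012 [-0.4  0.1  0.1]
0.006 [-0.5 -0.2  0.1]
0.002 [-0.3 -1.  -0.3]
9.6583
```

View pics/d1.png

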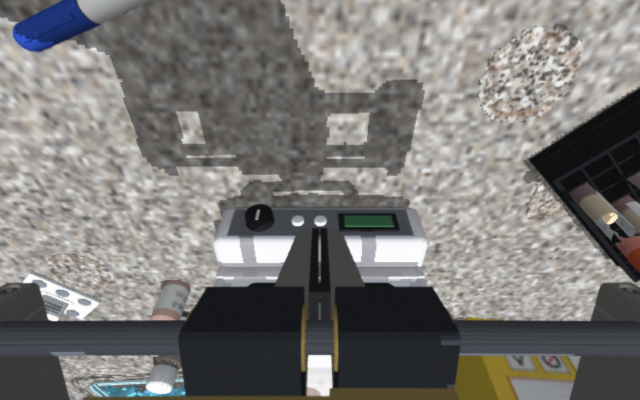

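View pics/d2.png

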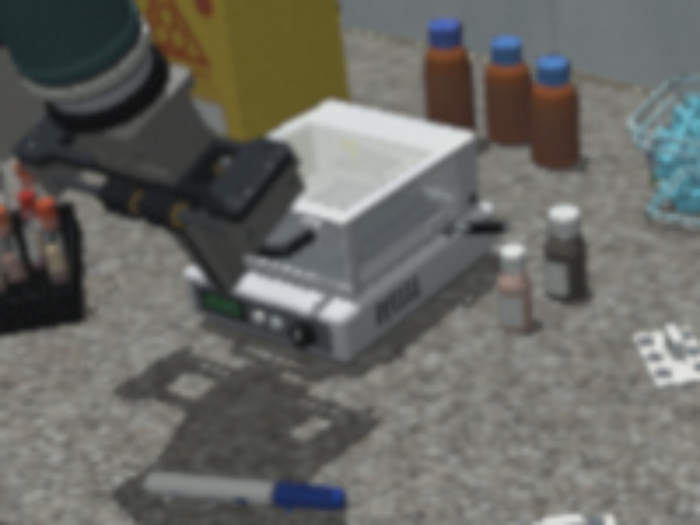

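The fingers sit in front of the bar, centred between its struts, with no contact yet. I'll follow the arc with force checks.

```bash
python3 - <<'E'
from h import *
p=np.radians(22)
for th in (0.0,.08,.16,.3,.45,.6,.75,.9,1.05,1.2,1.32):
    t,R=tcp(th,h=.010,s=.022,p=p)
    env.movel(t,rate=.15 if th>.2 else .06); s=env.sense(); print(th,s["wrist_force"].round(1),(s["ee_pos"]-t).round(4))
    if np.linalg.norm(s["wrist_force"])>50: break
    if th in(.16,.6):
        pic,_=viewer.read_camera("scene"); cv2.imwrite(f"pics/e_{th}.png",cv2.resize(pic[70:240,130:330,::-1],None,fx=3.2,fy=3.2))
env.pause(.5)
pic,_=viewer.read_camera("scene"); cv2.imwrite("pics/e_end.png",cv2.resize(pic[70:240,130:330,::-1],None,fx=3.2,fy=3.2)); print(env.sense()["t"])
E
```

```text
0.0 [-2.4  0.3 -0.6] [-0.0005 -0.     -0.0003]
0.08 [-5.2  0.8 -5.3] [-0.0024 -0.0005 -0.0012]
0.16 [-7.1  0.8 -2.7] [-0.003  -0.0005 -0.0015]
0.3 [-15.2   0.3   0.9] [-0.0045 -0.0008 -0.002 ]
0.45 [-12.2   0.7   2.4] [-0.0029 -0.0002 -0.001 ]
0.6 [-4.   1.1  0.1] [-0.0006  0.0003  0.0001]
0.75 [-3.3  1.5  0.2] [-0.0001  0.0003  0.    ]
0.9 [-1.1  0.4 -0.2] [-0.0002 -0.0002 -0.0003]
1.05 [-1.3  0.3  0. ] [-0.0005 -0.0001 -0.0005]
1.2 [0.2 0.8 0.1] [-0.0009  0.0002 -0.0007]
1.32 [-0.3  0.1 -0. ] [-0.0009  0.0002 -0.0006]
14.1333
```

View pics/e_end.png

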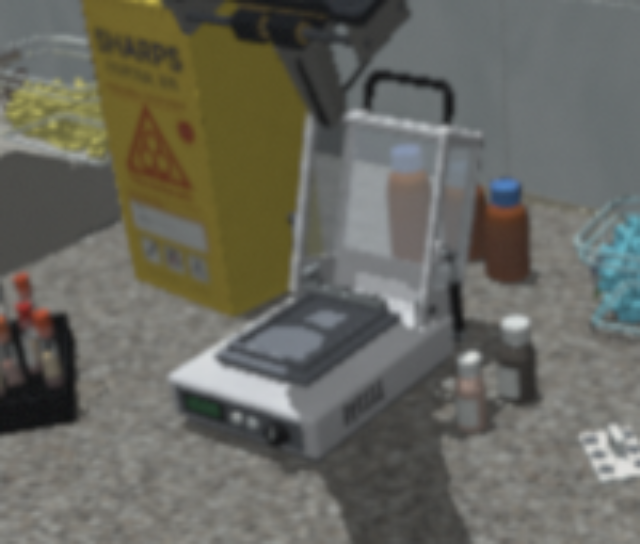

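The hood is wide open, leaning back on its stop, and the tool isn't touching it. Next I'll look down at the pocket.

```bash
python3 - <<'E'
from h import *
s=env.sense(); env.movel(s["ee_pos"]+[-.08,0,.03],rate=.25)
effector.release()
env.reach(np.array([.56,.1215,.24]),Rp(0))
env.pause(.15)
s=env.sense(); p,dd=viewer.read_camera("wrist"); cv2.imwrite("pics/f1.png",p[:,:,::-1]); np.save("/tmp/f1.npy",dd); np.savez("/tmp/f1p.npz",p=s["ee_pos"],R=s["tcp_rot"])
print(s["t"],s["ee_pos"],s["tcp_rot"].round(3))
for n in ["pocket","hood_hinge","rotator"]: print(n,[(np.round(r["at"],4),r["score"]) for r in tip_of("wrist",n)])
p,dd=viewer.read_camera("top"); cv2.imwrite("pics/f2.png",p[:,:,::-1]); np.save("/tmp/f2.npy",dd)
for n in ["pocket"]: print(n,[(np.round(r["at"],4),r["score"]) for r in tip_of("top",n)])
E
```

```text
16.65 [0.55887573 0.12193842 0.24060826] [[ 1.     0.002 -0.002]
 [ 0.002 -0.001  1.   ]
 [ 0.002 -1.    -0.001]]
pocket [(array([0.5769, 0.1236, 0.0641]), 0.7)]
hood_hinge [(array([0.6523, 0.1239, 0.0696]), 0.78)]
rotator [(array([0.5753, 0.1195, 0.0013]), 0.92)]
pocket [(array([0.5782, 0.1249, 0.0607]), 0.92)]
```

View pics/f1.png

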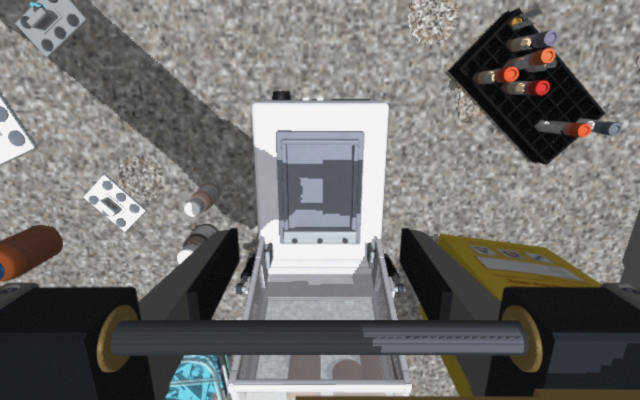

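The pocket is at px cols 278–363, rows 132–244, with the lip at rows ~234–244. I'll measure it.

```bash
python3 - <<'E'
from h import *
im=cv2.imread("pics/f1.png"); f=np.load("/tmp/f1p.npz"); pose=(f["p"],f["R"]); d=np.load("/tmp/f1.npy"); P=pts("wrist",d,pose)
crop=cv2.resize(im[120:260,245:395],None,fx=4,fy=4,interpolation=cv2.INTER_CUBIC); cv2.imwrite("pics/f3.png",crop)
for r in (150,180,210):
    print("row",r,"x",P[r,320,0].round(4)); print([(c,P[r,c,1].round(4),P[r,c,2].round(4)) for c in list(range(272,296))+list(range(350,370))])
for c in (305,335):
    print("col",c,"y",P[180,c,1].round(4)); print([(r,P[r,c,0].round(4),P[r,c,2].round(4)) for r in list(range(126,148))+list(range(222,252))])
E
```

```text
row 150 x 0.5327
[(272, np.float64(0.0699), np.float64(0.0523)), (273, np.float64(0.0709), np.float64(0.0519)), (274, np.float64(0.0718), np.float64(0.0499)), (275, np.float64(0.0728), np.float64(0.0494)), (276, np.float64(0.0743), np.float64(0.052)), (277, np.float64(0.0768), np.float64(0.0626)), (278, np.float64(0.0778), np.float64(0.0624)), (279, np.float64(0.0789), np.float64(0.0624)), (280, np.float64(0.0801), np.float64(0.0637)), (281, np.float64(0.0811), np.float64(0.0627)), (282, np.float64(0.0831), np.float64(0.0707)), (283, np.float64(0.084), np.float64(0.0698)), (284, np.float64(0.0851), np.float64(0.0705)), (285, np.float64(0.086), np.float64(0.0692)), (286, np.float64(0.0872), np.float64(0.0701)), (287, np.float64(0.0876), np.float64(0.0635)), (288, np.float64(0.0884), np.float64(0.0614)), (289, np.float64(0.0896), np.float64(0.0624)), (290, np.float64(0.0906), np.float64(0.0617)), (291, np.float64(0.0918), np.float64(0.0633)), (292, np.float64(0.0928), np.float64(0.062)), (293, np.float64(0.094), np.float64(0.0632)), (294, np.float64(0.095), np.float64(0.0629)), (295, n
[... 9321 characters left out ...]
37, np.float64(0.6269), np.float64(0.0788)), (238, np.float64(0.6285), np.float64(0.0781)), (239, np.float64(0.6291), np.float64(0.0793)), (240, np.float64(0.6312), np.float64(0.0773)), (241, np.float64(0.632), np.float64(0.0783)), (242, np.float64(0.6326), np.float64(0.0796)), (243, np.float64(0.6341), np.float64(0.079)), (244, np.float64(0.6487), np.float64(0.0504)), (245, np.float64(0.6497), np.float64(0.0512)), (246, np.float64(0.6511), np.float64(0.0508)), (247, np.float64(0.6522), np.float64(0.0514)), (248, np.float64(0.6539), np.float64(0.0506)), (249, np.float64(0.6556), np.float64(0.0498)), (250, np.float64(0.6557), np.float64(0.0523)), (251, np.float64(0.6576), np.float64(0.0512))]
```

View pics/f3.png

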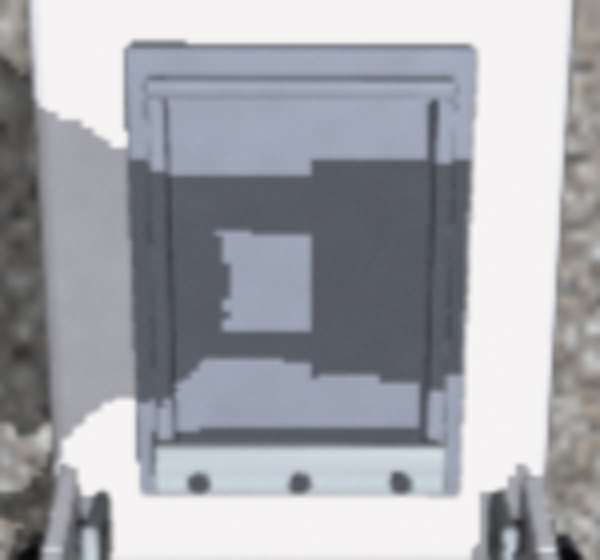

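The pocket centre is (0.5785, 0.1229), floor z ≈ 0.0625, yaw ≈ 0; front wall, side walls and lip all agree. Next is the carrier.

```bash
python3 - <<'E'
from h import *
from scipy.spatial.transform import Rotation as Ro
R=Ro.from_euler('z',23.2,degrees=True).as_matrix()@Rp(0)
print(solver.inverse_kinematics(np.array([.5055,-.279,.19]),R))
env.reach(np.array([.5055,-.279,.19]),R); env.pause(.15)
s=env.sense(); p,dd=viewer.read_camera("wrist"); cv2.imwrite("pics/g1.png",p[:,:,::-1]); np.save("/tmp/g1.npy",dd); np.savez("/tmp/g1p.npz",p=s["ee_pos"],R=s["tcp_rot"])
print(s["t"],s["ee_pos"],s["tcp_rot"].round(3))
pose=(s["ee_pos"],s["tcp_rot"]); P=pts("wrist",dd,pose)
g=cv2.cvtColor(p,cv2.COLOR_RGB2HSV)
for n in ["carrier_grip","carrier"]: print(n,[(np.round(r["at"],4),r["score"]) for r in tip_of("wrist",n)])
m=((P[:,:,2]>.0045)&(P[:,:,2]<.011)&(np.linalg.norm(P[:,:,:2]-[.5055,-.279],axis=2)<.075)).astype(np.uint8)
m=cv2.morphologyEx(m,cv2.MORPH_OPEN,np.ones((3,3))); 
n,l,st,ce=cv2.connectedComponentsWithStats(m); k=1+st[1:,4].argmax(); print(st[k])
r=cv2.minAreaRect(P[l==k][:,:2].astype(np.float32)); print(r)
f=(P[:,:,2]>.030)&(P[:,:,2]<.042)&(np.linalg.norm(P[:,:,:2]-[.5055,-.279],axis=2)<.04)
r=cv2.minAreaRect(P[f][:,:2].astype(np.float32)); print(f.sum(),r,np.median(P[f],0))
E
```

```text
[ 1.28712435  0.73663941 -1.22974777  1.7569091   0.7450627   1.20479344
  1.82000974]
18.6083 [ 0.5061894  -0.27768781  0.1903539 ] [[ 0.918  0.001 -0.396]
 [ 0.396 -0.     0.918]
 [ 0.    -1.    -0.   ]]
carrier_grip [(array([ 0.3999, -0.1766,  0.013 ]), 0.83), (array([ 0.6111, -0.1459,  0.0154]), 0.81), (array([ 0.5062, -0.2783,  0.0238]), 0.64), (array([ 6.595e-01, -3.020e-02,  3.000e-04]), 0.57)]
carrier [(array([ 0.3996, -0.1766, -0.0004]), 0.87), (array([ 5.069e-01, -2.842e-01,  2.000e-04]), 0.63), (array([ 0.6116, -0.1502, -0.0009]), 0.6)]
[ 287  127   62   88 4667]
((0.5064043402671814, -0.27945926785469055), (0.09886720031499863, 0.06606385111808777), 23.232072830200195)
402 ((0.5066738128662109, -0.27928516268730164), (0.035733141005039215, 0.01149817556142807), 22.922866821289062) [ 0.50582629 -0.27972766  0.03619843]
```

View pics/g1.png

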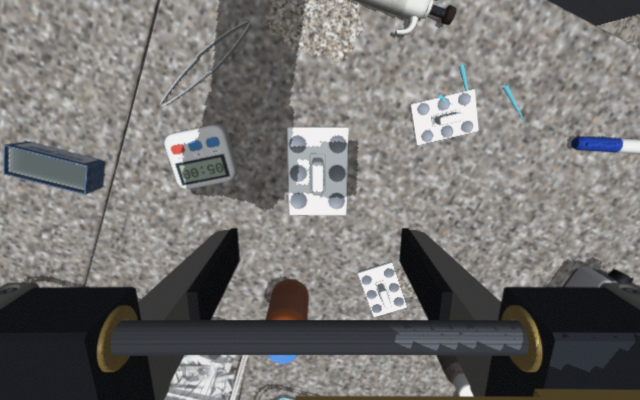

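```bash
python3 - <<'E'
from h import *
from scipy.spatial.transform import Rotation as Ro
R=Ro.from_euler('z',23.15,degrees=True).as_matrix()@Rp(0)
c=np.array([.5065,-.2794,0])
env.movel(c+[0,0,.06],R,rate=.2); env.movel(c+[0,0,.0115],rate=.1)
print(env.sense()["ee_pos"],env.sense()["wrist_force"].round(1))
effector.grasp(35); s=env.sense(); print(s["gripper_width"],s["wrist_force"].round(1),s["ee_pos"],s["t"])
env.movel(c+[0,0,.18],rate=.25); s=env.sense();print(s["gripper_width"],s["wrist_force"].round(1))
R0=Rp(0)
for p,a in (([.50,.1229,.18],0),([.56,.1229,.10],13)):
    # pitch: front up => tool tilts toward -x
    RR=Ro.from_euler('y',a,degrees=True).as_matrix()@R0
    print(solver.inverse_kinematics(np.array(p),RR))
E
```

```text
[ 0.50662877 -0.27905747  0.01127736] [-0.3 -0.1  0.4]
0.011646191869563298 [-0.3  0.5  0.2] [ 0.50653058 -0.27944686  0.01152451] 21.375
0.012018275816372624 [ 0.1 -0.5 -1.7]
[ 0.57695243  0.57258845 -1.15122283  1.91336132  0.60372054  1.05845325
  0.73886312]
[ 0.40713408  0.86283774 -0.99684221  1.65620978  0.62887946  1.24434196
  0.80768561]
```

The carrier is gripped (width 12.0 mm). I'll carry it to a hover pose over the pocket, with the far edge tilted down, and check the in-hand pose.

```bash
cat >> h.py <<'E'
from scipy.spatial.transform import Rotation as Ro
def cpose(E,al,y=.1229):
    Rc=Ro.from_euler('y',al,degrees=True).as_matrix()
    return np.array([E[0],y,E[1]])+Rc@[-.05,0,.0115], Rc@Rp(0)
E
python3 - <<'E'
from h import *
env.reach(np.array([.50,.1229,.18]),Rp(0))
t,R=cpose((.600,.115),10); env.movel(t,R,rate=.2); env.pause(.15)
s=env.sense(); p,dd=viewer.read_camera("wrist"); cv2.imwrite("pics/i1.png",p[:,:,::-1]); np.save("/tmp/i1.npy",dd); np.savez("/tmp/i1p.npz",p=s["ee_pos"],R=s["tcp_rot"])
print(s["t"],s["ee_pos"]-t,s["wrist_force"].round(1),s["gripper_width"])
P=pts("wrist",dd,(s["ee_pos"],s["tcp_rot"]))
Q=(P-s["ee_pos"])@s["tcp_rot"]  # tool coords: x fwd, y down, z left
m=(abs(Q[:,:,1]-.0045)<.004)&(abs(Q[:,:,0])<.07)&(abs(Q[:,:,2])<.05)
print(m.sum(), cv2.minAreaRect(Q[m][:,[0,2]].astype(np.float32)))
A=np.c_[Q[m][:,[0,2]],np.ones(m.sum())]; print(np.linalg.lstsq(A,Q[m][:,1],rcond=None)[0])
print([np.percentile(Q[m][:,k],[0.5,99.5]).round(4) for k in (0,2)])
p,dd=viewer.read_camera("scene"); cv2.imwrite("pics/i2.png",cv2.resize(p[70:240,130:330,::-1],None,fx=3.2,fy=3.2))
E
```

```text
24.3417 [-5.40838815e-04 -5.92997584e-05  7.20919455e-04] [-0.7 -0.1 -0.6] 0.011647511511002094
10044 ((0.0002403557300567627, 0.0003238692879676819), (0.06616301834583282, 0.10059702396392822), 89.85188293457031)
[-0.00305016 -0.00024385  0.00355415]
[array([-0.0499,  0.0482]), array([-0.0321,  0.0328])]
```

View pics/i1.png

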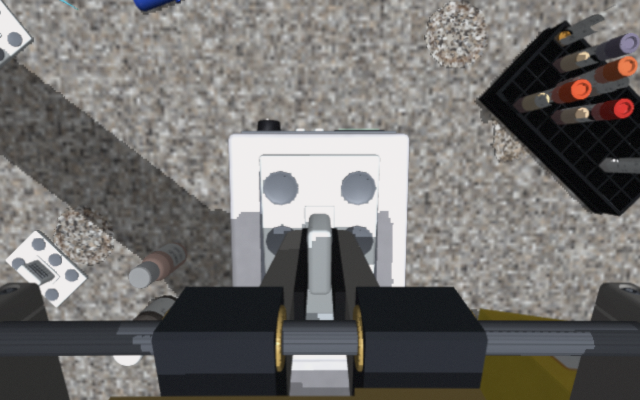

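View pics/i2.png

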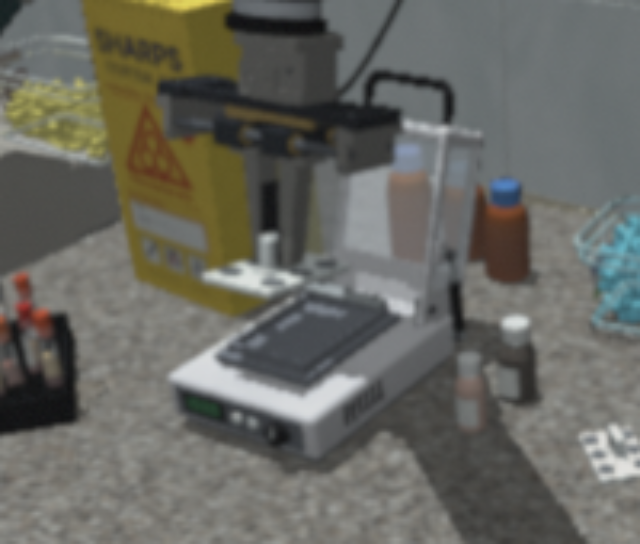

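The carrier is centred in the hand (offset <0.5 mm) with no tilt slip. I'll insert it now.

```bash
python3 - <<'E'
from h import *
def go(E,al,rate):
    t,R=cpose(E,al); env.movel(t,R,rate=rate); s=env.sense(); print(E,al,s["wrist_force"].round(1),s["moment"].round(2),((s["ee_pos"]-t)*1000).round(1),round(s["t"],2)); return np.linalg.norm(s["wrist_force"])
go((.611,.080),10,.12)
go((.612,.070),10,.05)
for z in (.067,.065,.0638):
    if go((.612,z),10,.04)>8: break
for x in (.616,.620,.6245,.6285):
    if go((x,.0638),10,.05)>12: break
p,dd=viewer.read_camera("scene"); cv2.imwrite("pics/j1.png",cv2.resize(p[100:230,170:320,::-1],None,fx=4,fy=4))
E
```

```text
(0.611, 0.08) 10 [-0.2 -0.5 -1.5] [ 0.02 -0.33 -0.03] [-0.4  0.1 -0.6] 24.9
(0.612, 0.07) 10 [ 0.2  0.1 -0.3] [ 0.14 -0.36 -0.07] [-0.2 -0.  -0.2] 25.25
(0.612, 0.067) 10 [ 0.7  0.  -1.9] [ 0.1  -0.4  -0.06] [-0.1 -0.1 -0. ] 25.5
(0.612, 0.065) 10 [ 0.6  0.7 -1.6] [ 0.04 -0.4  -0.  ] [-0.1 -0.  -0.1] 25.75
(0.612, 0.0638) 10 [-0.7 -0.3 -0.4] [-0.01 -0.36  0.01] [-0.1 -0.  -0.1] 26.0
(0.616, 0.0638) 10 [-0.4 -0.5 -1. ] [ 0.04 -0.37  0.02] [ 0.4 -0.   0. ] 26.25
(0.62, 0.0638) 10 [-0.5 -0.8 -1.2] [ 0.08 -0.32  0.01] [ 0.2 -0.  -0. ] 26.5
(0.6245, 0.0638) 10 [-0.1  0.4 -1.5] [ 0.07 -0.35 -0.03] [ 0.3 -0.  -0. ] 26.75
(0.6285, 0.0638) 10 [ 0.6 -0.3 -1.7] [ 0.08 -0.37 -0.01] [ 0.2  0.1 -0. ] 27.0
```

View pics/j1.png

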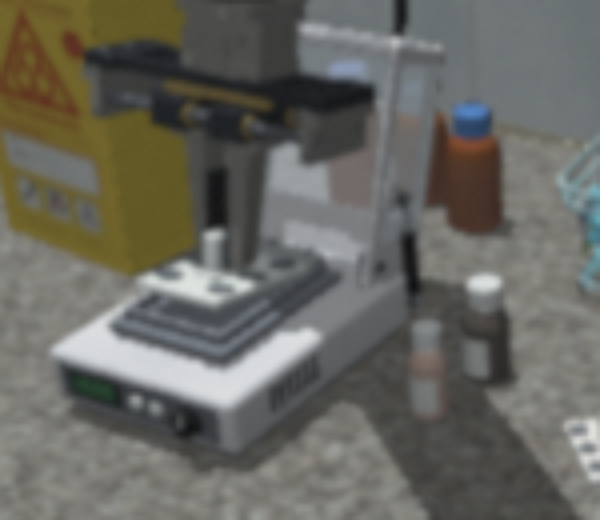

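The far edge went under the lip without contact and the front is still up. I'll lower it by rotating about the far edge.

```bash
python3 - <<'E'
from h import *
def go(E,al,rate):
    t,R=cpose(E,al); env.movel(t,R,rate=rate); s=env.sense(); print(E,al,s["wrist_force"].round(1),s["moment"].round(2),((s["ee_pos"]-t)*1000).round(1),round(s["t"],2)); return s
for z,al in ((.0636,8),(.0634,6),(.0632,4),(.0631,2),(.063,0)):
    s=go((.6285,z),al,.03)
    if np.linalg.norm(s["wrist_force"])>20: break
else:
    for z in (.0624,.0618,.0612):
        s=go((.6285,z),0,.02)
        if s["wrist_force"][2]>5: break
s=env.sense();p,dd=viewer.read_camera("wrist"); cv2.imwrite("pics/k1.png",p[:,:,::-1]); 
p,dd=viewer.read_camera("scene"); cv2.imwrite("pics/k2.png",cv2.resize(p[100:230,170:320,::-1],None,fx=4,fy=4))
E
```

```text
(0.6285, 0.0636) 8 [ 0.6 -0.  -0.6] [ 0.06 -0.32  0.  ] [-0.3 -0.1  0.2] 27.3
(0.6285, 0.0634) 6 [ 0.7 -0.3 -1.9] [ 0.07 -0.23 -0.01] [ 0.2 -0.3  0.2] 27.55
(0.6285, 0.0632) 4 [-0.9  0.3 -2. ] [ 0.03 -0.22  0.03] [ 0.4 -0.2  0.2] 27.8
(0.6285, 0.0631) 2 [ 0.6 -0.6 -0.8] [ 0.03 -0.18 -0.02] [ 0.5 -0.3  0.2] 28.05
(0.6285, 0.063) 0 [ 0.  -0.3 -1.1] [ 0.08 -0.16  0.01] [ 0.5 -0.2  0.2] 28.3
(0.6285, 0.0624) 0 [ 0.   0.1 -2.3] [ 0.07 -0.16 -0.02] [ 0.6 -0.1  0. ] 28.55
(0.6285, 0.0618) 0 [ 1.7 -0.9 -0.4] [ 0.03 -0.34 -0.04] [ 0.5 -0.   0.2] 28.8
(0.6285, 0.0612) 0 [-0.1 -1.3  5.6] [-0.18  0.06 -0.01] [0.5 0.  0.8] 29.05
```

View pics/k1.png

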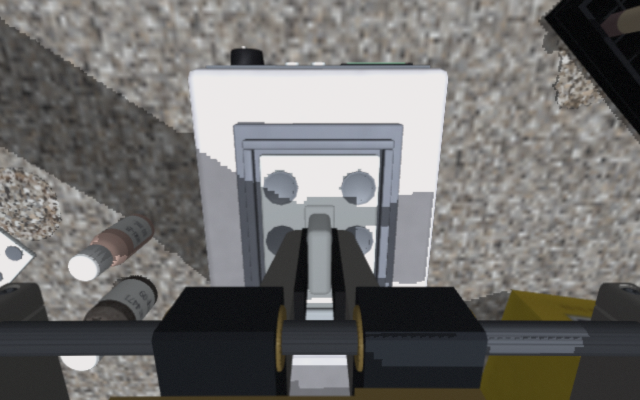

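View pics/k2.png

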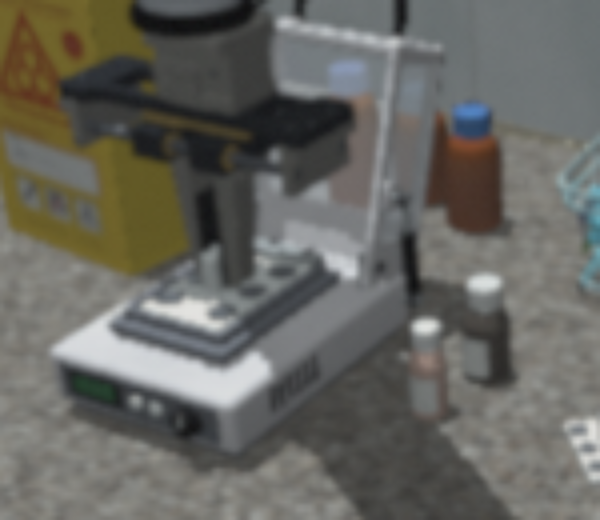

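The carrier lies flat inside all the walls, with 5.6 N of floor contact. I'll release, retreat and check.

```bash
python3 - <<'E'
from h import *
effector.release(); s=env.sense(); print(s["wrist_force"].round(1),s["gripper_width"])
env.movel(s["ee_pos"]+[0,0,.10],rate=.15)
env.movel(np.array([.56,.1229,.24]),rate=.2); env.pause(.2)
s=env.sense(); p,dd=viewer.read_camera("wrist"); cv2.imwrite("pics/l1.png",p[:,:,::-1])
P=pts("wrist",dd,(s["ee_pos"],s["tcp_rot"]))
for c in (299,306,342):
    print(c,[(r,P[r,c,0].round(4),P[r,c,2].round(4)) for r in (138,142,146,148,150,155,175,190,205,222,228,230,236,240)])
m=(P[:,:,2]>.0665)&(P[:,:,2]<.0725)&(P[:,:,0]>.5285)&(P[:,:,0]<.62)&(P[:,:,1]>.0915)&(P[:,:,1]<.154)
A=np.c_[P[m][:,:2]-[.5785,.1229],np.ones(m.sum())]; print(m.sum(),np.linalg.lstsq(A,P[m][:,2],rcond=None)[0].round(4))
mm=(P[:,:,2]>.09)&(P[:,:,2]<.104)&(np.linalg.norm(P[:,:,:2]-[.5785,.1229],axis=2)<.04); print(cv2.minAreaRect(P[mm][:,:2].astype(np.float32)),np.median(P[mm][:,2]))
p,dd=viewer.read_camera("scene"); cv2.imwrite("pics/l2.png",cv2.resize(p[70:240,130:330,::-1],None,fx=3.2,fy=3.2))
print(s["t"])
E
```

```text
[ 0.4 -0.  -0.4] 0.09201290096137171
299 [(138, np.float64(0.52), np.float64(0.0618)), (142, np.float64(0.523), np.float64(0.0718)), (146, np.float64(0.5284), np.float64(0.0625)), (148, np.float64(0.5295), np.float64(0.0694)), (150, np.float64(0.5317), np.float64(0.069)), (155, np.float64(0.5367), np.float64(0.0701)), (175, np.float64(0.5584), np.float64(0.069)), (190, np.float64(0.5747), np.float64(0.0702)), (205, np.float64(0.5917), np.float64(0.0702)), (222, np.float64(0.6117), np.float64(0.07)), (228, np.float64(0.619), np.float64(0.0697)), (230, np.float64(0.6211), np.float64(0.0703)), (236, np.float64(0.6246), np.float64(0.0791)), (240, np.float64(0.6293), np.float64(0.0791))]
306 [(138, np.float64(0.5199), np.float64(0.0633)), (142, np.float64(0.5231), np.float64(0.0705)), (146, np.float64(0.5282), np.float64(0.0641)), (148, np.float64(0.5293), np.float64(0.0709)), (150, np.float64(0.5315), np.float64(0.0698)), (155, np.float64(0.5369), np.float64(0.0693)), (175, np.float64(0.5583), np.float64(0.0696)), (190, np.float64(0.5748), np.float64(0.07)), (205, np.float64(0.5921), np.
[... 374 characters left out ...]
), np.float64(0.0632)), (148, np.float64(0.5294), np.float64(0.0707)), (150, np.float64(0.5316), np.float64(0.0694)), (155, np.float64(0.5368), np.float64(0.0699)), (175, np.float64(0.5579), np.float64(0.0713)), (190, np.float64(0.5747), np.float64(0.0705)), (205, np.float64(0.5917), np.float64(0.0706)), (222, np.float64(0.6118), np.float64(0.0699)), (228, np.float64(0.6183), np.float64(0.0715)), (230, np.float64(0.6213), np.float64(0.0701)), (236, np.float64(0.6249), np.float64(0.0783)), (240, np.float64(0.6297), np.float64(0.0784))]
4149 [0.0035 0.0008 0.07  ]
((0.5787531733512878, 0.12356773763895035), (0.012385087087750435, 0.03529956191778183), 89.8189697265625) 0.09821412408270982
31.9
```

View pics/l1.png

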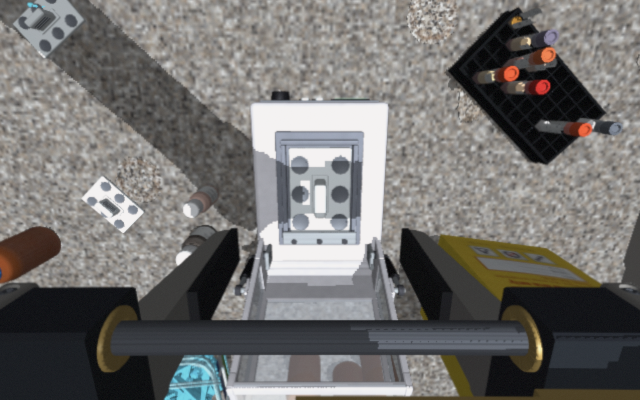

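View pics/l2.png

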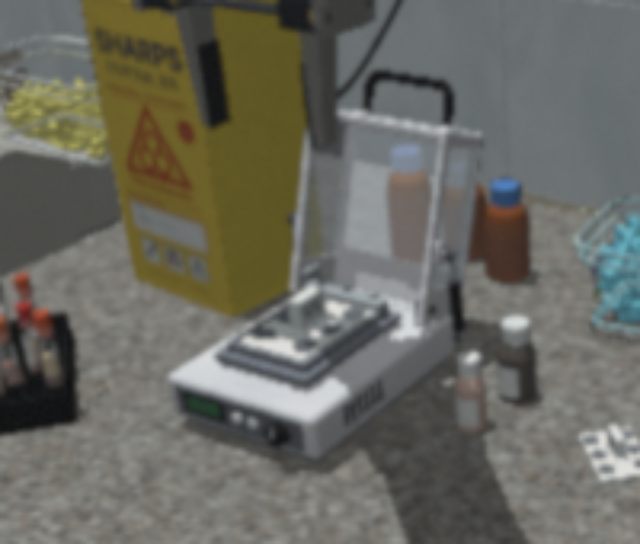

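The plate's top is level, about 7 mm above the floor reading, and its rear edge is under the lip. The hood is open and the bystanders haven't moved. I'll hand in now.

```bash
python3 - <<'E'
from h import *
env.movel(np.array([.46,.11,.28]),rate=.25); env.pause(.3)
viewer.read_camera("top")
for n in ["dropper","vial_dark","bottle_a","bench_timer"]: print(n,[(np.round(r["at"],3).tolist(),round(r["score"],2)) for r in tip_of("top",n)][:2])
print(env.sense()["t"]); workorder.finish_job()
E
```

```text
dropper [([0.579, 0.123, -0.0], 0.63), ([0.598, -0.022, 0.003], 0.48)]
vial_dark [([0.655, -0.03, 0.0], 0.7), ([0.538, -0.402, 0.002], 0.34)]
bottle_a [([0.598, -0.021, 0.002], 0.65), ([0.662, -0.25, 0.0], 0.61)]
bench_timer [([0.542, -0.402, 0.0], 0.74)]
33.1333
the job is handed in; nothing more can be done
```

The hood is open and the carrier is loaded. I handed the job in at about 33 s of the 64 s allowed; no verdict came back.

- **Hood:** I pushed the black bar up from below and in front with closed fingers, rather than gripping it. Open fingers would not fit between the bar and the hood's front wall. I followed its arc to about 1.3 rad, with at most about 15 N at the wrist. The springs then swung it to the stop, and later pictures show it still wide open with nothing touching it.
- **Carrier:** Of the three look-alikes I took the one measuring about 99 x 66 mm; the other two are about 63 x 40 mm. I tilted it 10° and slid its far edge under the lip without contact. Then I lowered it flat until it pressed on the floor with about 5.6 N, and released it.
- **Last checks:** The plate's top reads 0.070 m, which is the floor reading plus 7 mm, with a slope of 0.004 or less. Its rear edge is under the lip, and it is centred within about 1 mm.
- **Bystanders:** The dropper, dark vial, brown bottle and timer read within about 4 mm of their first positions, which is the detector's own accuracy. In that last check the detector ranked a false match first for two of them: the rotator for "dropper" and the dropper for "bottle". For both, the second match agreed with the first position.

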